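# Show a reagent bottle's bar code to the bench reader

### The arm

A 7-joint arm with a two-finger parallel gripper is mounted at the origin on the work surface. World frame = base frame: x ahead of the robot, y to its left, z up, the work surface at z = 0. Lengths are in m, angles in rad, forces in N, time in s.
With the tool pointing down it reaches from about 0.425 to 0.95 m from the base axis. Payload 16.7 kg.
Tool frame: the origin (TCP) lies at the centre of the arm's flange, where the gripper is bolted on; the fingertips stand 199 mm ahead of it and the grasp point (between the pads) lies 180 mm ahead of it; z points along the fingers, y is the direction in which the jaws open and shut (so a half turn about z gives the same grasp; the last joint's range is limited). The gripper opens to 94 mm and grips with 3 to 60 N. Pads are 16 mm wide; open, the fingers measure 119 mm over their backs; the gripper's body (75 mm by 177 mm) begins 78 mm behind the grasp point.
Start: joints at [-1.482, 0.426, 0.074, 1.606, -0.034, 1.111, -0.067], TCP at [0.159, 0.656, 0.405] pointing down, gripper open.
Joint ranges: [-2.85, 2.85], [-0.5, 2.14], [-1.23, 1.37], [0.21, 2.46], [-1.02, 4.16], [0.16, 2.05], [-2.73, 2.73]. Speed limits (rad/s): [1.89, 1.89, 2.39, 2.39, 3.01, 3.01, 3.01].

### API

Orientations are given as [roll, pitch, yaw] about the fixed x, y, z axes, in that order (R = Rz(yaw) Ry(pitch) Rx(roll)).
In Python, from station import r gives the robot as it stands.
- The arm moves only by the tool jog_arm, never from a script. Its arguments are lists of equal length, an entry for each row: "delta_pos": the shift along the tool's x, y, z in mm, a list of three; "turn": the turn, a rotation vector about the tool's x, y, z in degrees, a list of three. A call has 1 to 20 rows; each row is the pose to reach, as a shift and turn from the pose commanded when the call began, along the tool's axes at that moment; what a row does not reach only later rows make up. A row lasts 1/10 s, in which the tool goes at most 50 mm and 8.59 degrees, less where a joint would pass 70% of its speed; a pose out of reach is approached as far as the arm can. A call with a gripper value outside its range is refused whole. "claw" is the gripper command: -1 is fully open, 1 is shut, values between are in proportion, set as the call begins (left out, the last holds). The fingers move at their own pace and stop on an object; "grip_force" is the grip in N (left out, the last holds). Time passes only in rows, so rows that repeat a pose let the fingers close. It gives the time, the measured TCP pose, the force and the opening at its end, in the units of the state.
- r.observe(): the state, without advancing time (a new reading comes with each control period).
- r.read_camera(name): name is "side" or "top" or "wrist"; returns a dict with "img" (480x640x3 uint8, red, green, blue), "fx", "fy", "cx", "cy" (pixels), "extrinsics" (4x4, takes a point from camera to world coordinates). Camera axes: x right, y down, z forward; pixel columns grow to the right and rows downward; lengths in m; the calibration is good to about 2 mm. A picture is of the moment at which its call begins. There is no depth.
- r.close_job(): hands the job in, once; it reports no verdict.
The state is a dict: "t": time; "joints": joint angles; "qvel": joint speeds; "joint_efforts": joint torques, N m; "tcp_pos": TCP position; "tcp_rot": TCP orientation; "wrist_force": force on the tool from outside, world axes, zero at the start; "wrist_torque": the same for the moment, N m; "gripper_width": finger opening in m.
Only numpy, scipy, OpenCV 4.12 (cv2) and the standard library are available. Lean on these libraries where they do the work, as an engineer would, in place of code of your own. Each camera call takes 0.05 s, during which the arm holds its last target.

### The job

Book in the tall amber bottle: lift it out of the bottle tray by its black cap and hold its label up to the bar-code reader, centred on the reader's window and about 9 cm in front of it, with the bottle right way up and leaned back as far as the reader's head is tipped down, so that the label faces the window squarely. Finish while still holding it there, steady, by the cap and clear of everything else; do not disturb the reader, the other bottles in the tray or the things on the bench.

Things in the scene. Friction and masses are not known exactly. Their poses are not given: they have to be found in the camera images.
- tall_center (a point): Centre (half-way up, on the axis) of the tall amber bottle with a black screw cap, the only tall one in the tray: 112 mm high, round body 48 mm in diameter up to 70 mm, shoulder narrowing to the neck at 83 mm, ribbed black cap 32 mm in diameter from 90 to 112 mm above the base (so from 34 to 56 mm above this point); about 150 g. z runs up the axis from base to cap; x points out through the middle of its label. It stands on the floor of one of the tray's cells
- tall_label (a point): Middle of the tall bottle's white bar-code label (on the glass, 24 mm out from the axis along x and 38 mm above the base, so 18 mm below the centre point). The label is 43 mm high and wraps 41 mm round the body. Axes as the bottle's: x straight out of the label, z up the bottle
- reader_window (a point): Middle of the dark window (50 by 40 mm) in the front face of the reader's white head (62 deep, 72 wide, 70 mm high). The window looks along its own -x, out to the robot's side and tipped downward; y runs across the window, z up its face. The whole head rests firmly as it is tipped. A bottle whose x and z axes are parallel to these x and z axes has its label square to the window and right way up
- reader_head (a joint): Downward tip of the reader's head in its yoke, rad: 0 when the window looks level, growing as it looks farther down; the axle lies 39 mm behind the window and 230 mm above the bench. It is stiff and is not to be moved
- reader: Stand of the reader, fixed to the bench: round grey foot 116 mm in diameter (origin at the middle of its underside), column 17 mm in diameter straight up from it, yoke 104 mm wide over its knobs round the head, up to 245 mm high; head top at about 275 mm. At yaw 0 the window looks to -x
- tray: Grey open bottle tray, fixed, 162 x 237 mm over its rim (x by y) and 46 mm high, floor 4 mm thick; cells 2 along x by 3 along y, 75 mm from middle to middle, dividers 40 mm high. Origin at the middle of its underside
- jar_a_center (a point): Centre of a squat amber wide-mouth bottle in the tray: 80 mm high, body 56 mm, black cap 47 mm in diameter; bystander
- jar_b_center (a point): Centre of a second squat amber wide-mouth bottle in the tray, the same as the first; bystander
- small_center (a point): Centre of a small amber bottle in the tray: 70 mm high, body 38 mm, black cap 25 mm in diameter; bystander
- jar_c_center (a point): Centre of a squat amber wide-mouth bottle on the bench, 80 mm high, body 56 mm; bystander
- beaker_center (a point): Centre of a glass beaker on the bench, 42 mm in diameter, 60 mm high; bystander
- dish_center (a point): Centre of a lidded flat dish on the bench, 93 mm in diameter, 18 mm high; bystander
- spatula_center (a point): Middle of a slim steel laboratory spatula lying on the bench, 177 mm long, 11 mm wide; bystander

How it is judged:
By the outcome, as a careful person would: the job done as asked, in the order asked, and still so for the second after the job is handed in, while the arm keeps its last pose, push and grip.
It also fails if it takes over 35 s, if anything falls off the work surface, if the arm or the gripper's body presses on something with over 40 N, if the wrist force passes 120 N, or if a joint passes its speed limit or range.

## Working session

There is one attempt and no reset: what is moved stays moved. The work goes in short steps, Python scripts to look and compute and a tool call to move; the robot and the scene stay as the last step left them, time stands still between calls to the robot, and variables do not carry over. Pictures are saved under pics/ and viewed, and the job is handed in when it is done.

Besides the shell and the picture viewer there is one more tool, called by a JSON object that holds its "name" and its "arguments", one argument or row to a line. jog_arm: Moves the arm, as the interface text tells. Its arguments: {"type":"object","properties":{"delta_pos":{"type":"array","items":{"type":"array","items":{"type":"number"}}},"turn":{"type":"array","items":{"type":"array","items":{"type":"number"}}},"claw":{"type":"number"},"grip_force":{"type":"number"}},"required":["delta_pos","turn"]}

```bash
mkdir -p pics; ls; python3 - <<'E'
from station import r
import cv2
s=r.observe()
for k in s: print(k,s[k])
for n in ["side","top","wrist"]:
    c=r.read_camera(n); cv2.imwrite(f"pics/{n}0.png",c["img"][:,:,::-1]); print(n,c["fx"],c["fy"],c["cx"],c["cy"],c["extrinsics"])
E
```

```text
pics
t 0.0
joints [-1.48252318  0.42674538  0.07384262  1.60662423 -0.03412256  1.11078842
 -0.06708415]
qvel [-0.00058077  0.00034405 -0.00161782  0.00139873  0.0006327  -0.00077803
 -0.00156895]
joint_efforts [ 1.61393458e-03 -9.35838890e+01  3.66768323e+00 -4.54209924e+01
 -4.89025447e-02  2.00130563e-02  1.18473208e-04]
tcp_pos [0.15894921 0.65582407 0.40395867]
tcp_rot [-3.14028854e+00  7.42850819e-05  2.90380071e+00]
wrist_force [-0.32270893  0.0032141   0.05232027]
wrist_torque [-0.00459178 -0.04024685  0.01561306]
gripper_width 0.09394269420014628
side 470.16446156773094 470.16446156773094 321.8525219501437 238.1344264801611 [[ 0.76027511 -0.39062915  0.51902854  0.12558939]
 [-0.64934377 -0.479493    0.59028733 -0.46950207]
 [ 0.01828712 -0.78580871 -0.6181992   0.67425357]
 [ 0.          0.          0.          1.        ]]
top 542.616431370431 542.616431370431 309.5303516439781 244.1540703893832 [[-0.00726476 -0.99758844  0.06902563  0.50078474]
 [-0.99990948  0.00646523 -0.01179943  0.07696858]
 [ 0.01132471 -0.0691051  -0.9975451   1.41693239]
 [ 0.          0.          0.          1.        ]]
wrist 422.00253732280885 422.00253732280885 320.3490478982405 243.62857342719514 [[ 0.23511159  0.93627396  0.26098585  0.0827693 ]
 [ 0.97196781 -0.22618579 -0.06417599  0.67457795]
 [-0.00105501  0.26875837 -0.96320705  0.38404865]
 [ 0.          0.          0.          1.        ]]
```

View pics/side0.png

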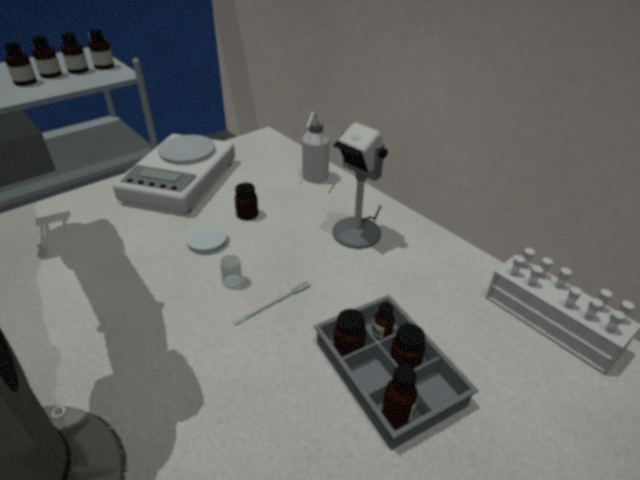

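View pics/top0.png

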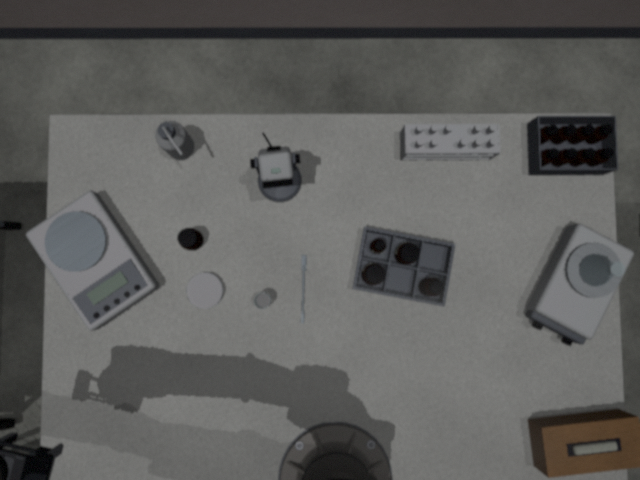

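View pics/wrist0.png

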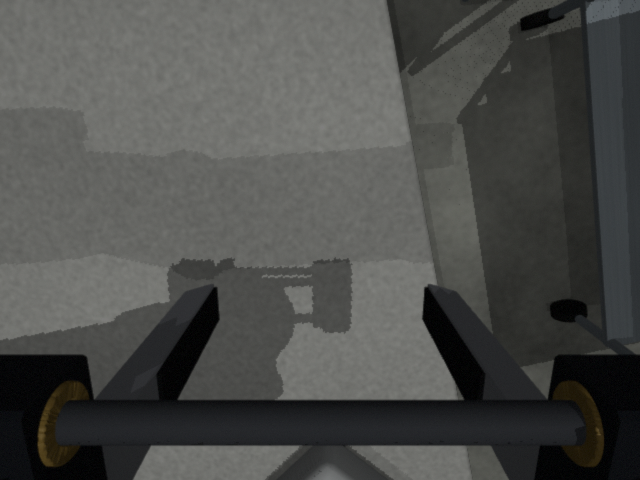

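```bash
cat > h.py <<'E'
import numpy as np, cv2
from station import r
def ray(c,u,v):
    E=np.array(c["extrinsics"]); d=E[:3,:3]@np.array([(u-c["cx"])/c["fx"],(v-c["cy"])/c["fy"],1.0]); return E[:3,3],d/np.linalg.norm(d)
def onz(c,u,v,z):
    o,d=ray(c,u,v); return o+d*(z-o[2])/d[2]
def tri(c1,p1,c2,p2):
    o1,d1=ray(c1,*p1);o2,d2=ray(c2,*p2)
    A=np.stack([d1,-d2],1); s=np.linalg.lstsq(A,o2-o1,rcond=None)[0]
    a=o1+d1*s[0];b=o2+d2*s[1]; return (a+b)/2,np.linalg.norm(a-b)
def proj(c,P):
    E=np.array(c["extrinsics"]); p=np.linalg.inv(E)@np.append(P,1); return np.array([c["fx"]*p[0]/p[2]+c["cx"],c["fy"]*p[1]/p[2]+c["cy"]])
def crop(c,u0,v0,u1,v1,s,name,gain=1.8):
    im=c["img"][v0:v1,u0:u1,::-1]; im=np.clip(im.astype(float)*gain,0,255).astype(np.uint8)
    cv2.imwrite("pics/"+name,cv2.resize(im,None,fx=s,fy=s,interpolation=cv2.INTER_CUBIC))
E
python3 - <<'E'
from h import *
t=r.read_camera("top");s=r.read_camera("side")
crop(t,230,120,470,310,3.3,"topc.png"); crop(s,300,100,480,260,4,"siderd.png"); crop(s,310,290,480,445,4,"sidetray.png")
print("tall top",onz(t,432,287,.11)); 
for p in [(367,227),(453,242),(443,303),(353,288)]: print(onz(t,*p,.046))
E
```

```text
tall top [ 0.48591149 -0.23259793  0.11      ]
[ 0.63839852 -0.0856224   0.046     ]
[ 0.59877089 -0.30386898  0.046     ]
[ 0.44477367 -0.27463744  0.046     ]
[ 0.48414275 -0.04803079  0.046     ]
```

View pics/topc.png

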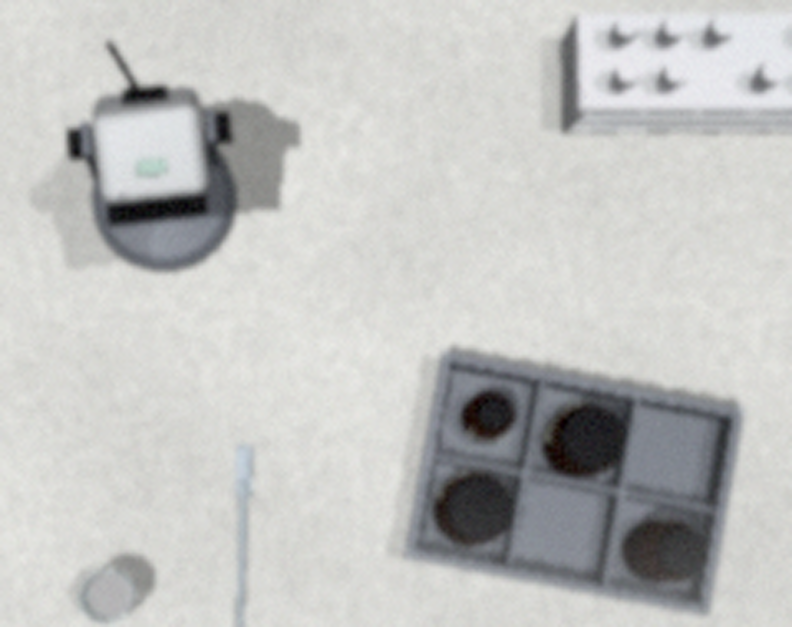

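View pics/siderd.png

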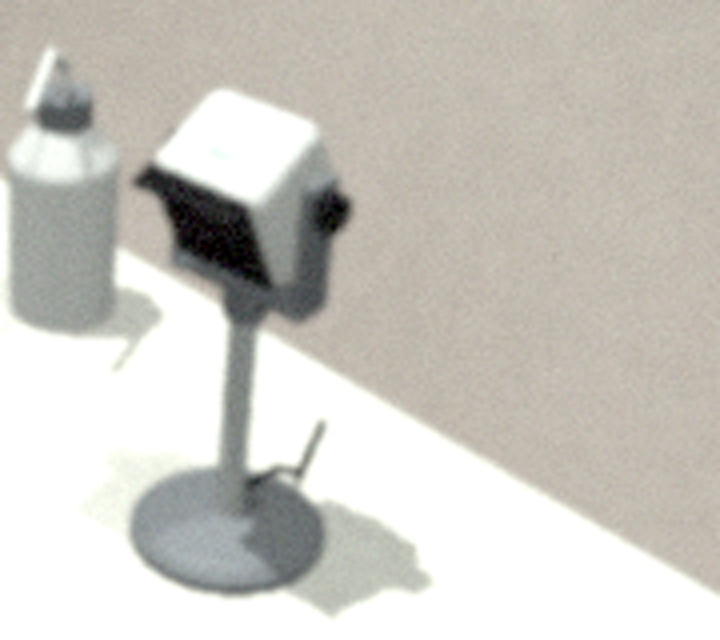

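View pics/sidetray.png

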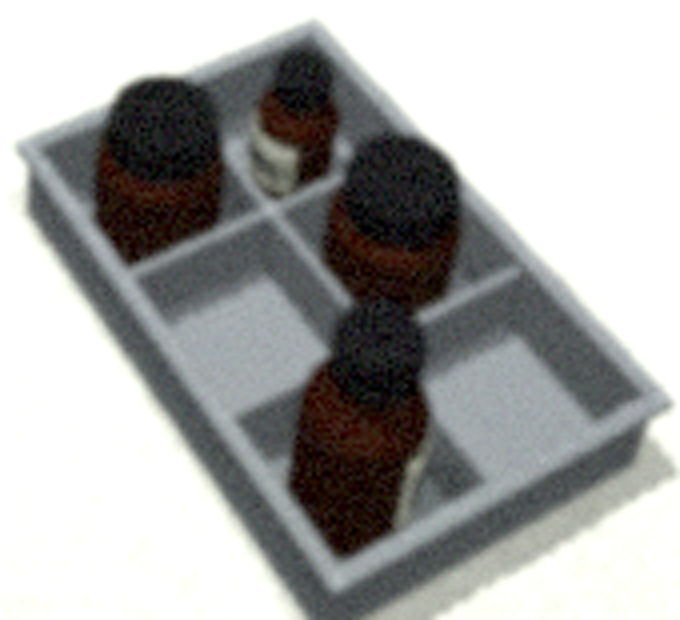

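```bash
python3 - <<'E'
from h import *
t=r.read_camera("top");s=r.read_camera("side")
# top crop scale 3.3 origin 230,120 ; side crop scale 4 origin 300,100
T=lambda x,y:(230+x/3.3,120+y/3.3); S=lambda x,y:(300+x/4,100+y/4)
for n,a,b in [("FL",T(109,203),S(157,163)),("FR",T(207,194),S(256,200)),("BR",T(200,105),S(318,135)),("BL",T(95,115),S(222,92)),("knobR",T(222,127),S(332,212))]:
    print(n,tri(t,a,s,b))
print("foot",onz(t,*T(165,200),.005),onz(s,*S(228,530),.005))
E
```

```text
FL (array([0.72079594, 0.16293759, 0.2425441 ]), np.float64(0.002333252470954656))
FR (array([0.72584053, 0.09774652, 0.24682383]), np.float64(0.002857444838460193))
BR (array([0.77878535, 0.10423192, 0.26303869]), np.float64(0.004528597743020573))
BL (array([0.77412995, 0.17129606, 0.26288468]), np.float64(0.0001778330743856675))
knobR (array([0.77390505, 0.08863582, 0.22836081]), np.float64(0.0002788590619007056))
foot [0.76639886 0.13666585 0.005     ] [0.76523707 0.13372727 0.005     ]
```

```bash
cat >> h.py <<'E'
from scipy.spatial.transform import Rotation as Ro
def R_tool(xb,tilt,tb=None):
    """tool down, tool x at bearing xb deg (projected), tool z tilted by tilt deg toward bearing tb"""
    b=np.radians(xb); R=np.array([[np.cos(b),np.sin(b),0],[np.sin(b),-np.cos(b),0],[0,0,-1.]])
    if tilt:
        t=np.radians(tb); ax=np.cross([0,0,-1],[np.cos(t),np.sin(t),0]); R=Ro.from_rotvec(ax*np.radians(tilt)).as_matrix()@R
    return R
def delta(P,R,P0=None,R0=None):
    s=r.observe()
    if P0 is None: P0=np.array(s["tcp_pos"]); R0=Ro.from_euler("xyz",s["tcp_rot"]).as_matrix()
    d=R0.T@(np.array(P)-P0)*1000; rv=np.degrees(Ro.from_matrix(R0.T@R).as_rotvec())
    print("delta mm",d.round(1),"turn",rv.round(2),"norms",np.linalg.norm(d).round(1),np.linalg.norm(rv).round(1)); return d,rv
E
python3 - <<'E'
from h import *
delta([.5,.12,.43],R_tool(187,30,7))
E
```

```text
delta mm [-457.7 -440.5  -25.3] turn [ -5.42 -29.68 -20.15] norms 635.7 36.3
```

{"name": "jog_arm", "arguments": {
  "delta_pos": [
    [-46, -44, -2],
    [-92, -88, -5],
    [-137, -132, -8],
    [-183, -176, -10],
    [-229, -220, -13],
    [-275, -264, -15],
    [-320, -308, -18],
    [-366, -352, -20],
    [-412, -396, -23],
    [-458, -440, -25],
    [-458, -440, -25],
    [-458, -440, -25],
    [-458, -440, -25],
    [-458, -440, -25],
    [-458, -440, -25],
    [-458, -440, -25],
    [-458, -440, -25],
    [-458, -440, -25],
    [-458, -440, -25],
    [-458, -440, -25]
  ],
  "turn": [
    [0, -3, -2],
    [-1, -6, -4],
    [-1, -9, -6],
    [-2, -12, -8],
    [-2, -15, -10],
    [-3, -18, -12],
    [-4, -21, -14],
    [-4, -24, -16],
    [-5, -27, -18],
    [-5.4, -29.7, -20],
    [-5.4, -29.7, -20],
    [-5.4, -29.7, -20],
    [-5.4, -29.7, -20],
    [-5.4, -29.7, -20],
    [-5.4, -29.7, -20],
    [-5.4, -29.7, -20],
    [-5.4, -29.7, -20],
    [-5.4, -29.7, -20],
    [-5.4, -29.7, -20],
    [-5.4, -29.7, -20]
  ]
}}

```text
t: 2.35
tcp_pos: [0.5003, 0.1207, 0.4297]
tcp_rot: [3.141, 0.524, -3.022]
wrist_force: [0.6, 0.1, -0.2]
gripper_width: 0.0935
```

```bash
python3 - <<'E'
from h import *
s=r.observe();print(s["t"],s["joints"],s["tcp_pos"])
c=r.read_camera("wrist"); crop(c,0,0,640,480,1.25,"w1.png",1.5)
np.save("w1.npy",c,allow_pickle=True)
E
```

```text
2.35 [-0.98351826 -0.00861867  0.58307213  2.14434378  0.29231596  0.51542497
  1.07248933] [0.5003281  0.12073449 0.42965677]
```

View pics/w1.png

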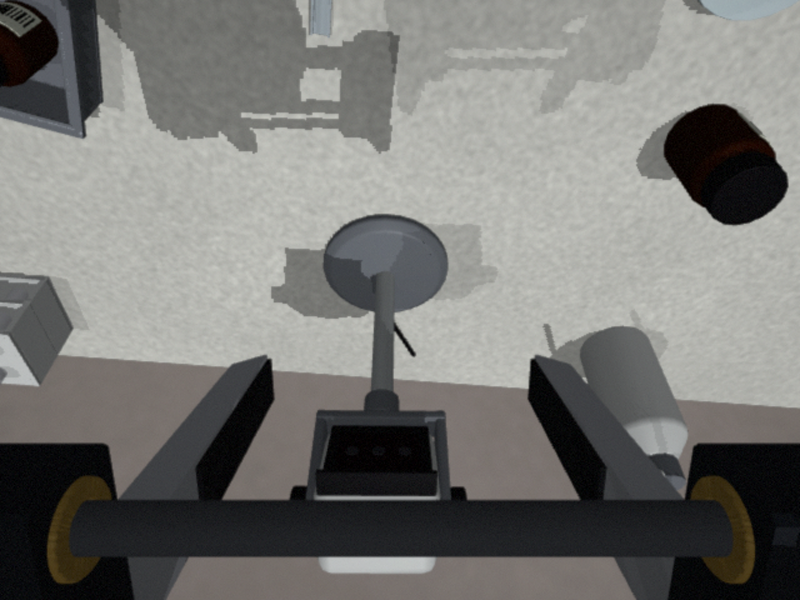

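{"name": "jog_arm", "arguments": {
  "delta_pos": [
    [0, 0, -15],
    [0, 0, -30],
    [0, 0, -40],
    [0, 0, -40],
    [0, 0, -40],
    [0, 0, -40]
  ],
  "turn": [
    [0, -3, 0],
    [0, -6, 0],
    [0, -10, 0],
    [0, -10, 0],
    [0, -10, 0],
    [0, -10, 0]
  ]
}}

```text
t: 3.0
tcp_pos: [0.4808, 0.118, 0.4639]
tcp_rot: [3.141, 0.697, -3.023]
wrist_force: [0.9, 0.4, -0.4]
gripper_width: 0.0938
```

```bash
python3 - <<'E'
from h import *
s=r.observe();print(s["t"],s["joints"],s["tcp_pos"])
c=r.read_camera("wrist"); crop(c,190,230,430,410,3.3,"w2.png",2)
np.save("w2.npy",c,allow_pickle=True)
E
```

```text
3.0 [-0.9593581  -0.12695398  0.48422789  2.19367481  0.63982806  0.46975337
  0.74205323] [0.48082297 0.11797714 0.46387248]
```

View pics/w2.png

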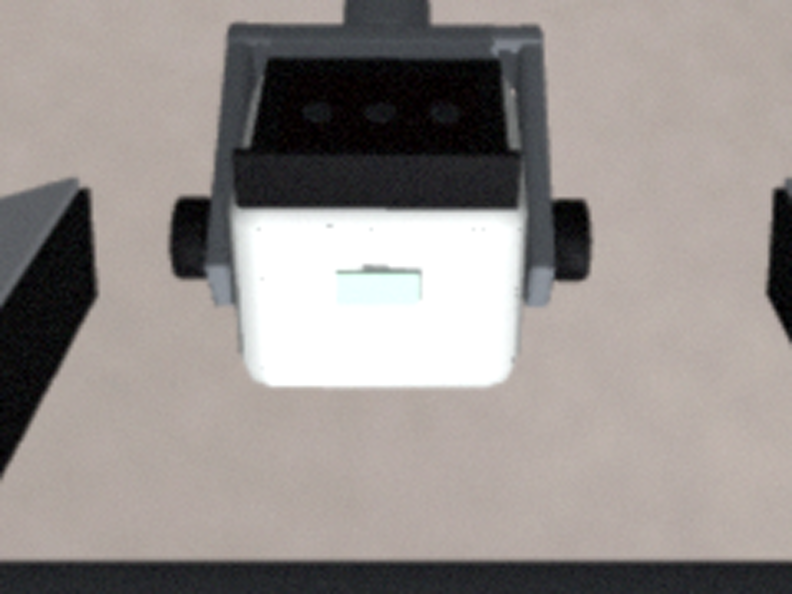

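```bash
cat > fit.py <<'E'
from h import *
from scipy.optimize import least_squares
t=r.read_camera("top");s=r.read_camera("side");w=np.load("w2.npy",allow_pickle=True).item();w1=np.load("w1.npy",allow_pickle=True).item()
T=lambda x,y:(230+x/3.3,120+y/3.3); S=lambda x,y:(300+x/4,100+y/4); W=lambda x,y:(190+x/3.3,230+y/3.3); W1=lambda x,y:(x/1.25,y/1.25)
# (cam, pixel, head point mm in window frame (x into head,y left(+y),z up))
F=[("w BL",w,W(519,388),(62,36,35)),("w BR",w,W(240,388),(62,-36,35)),
("w FL",w,W(528,208),(0,36,35)),("w FR",w,W(232,207),(0,-36,35)),
("w kR",w,W(172,238),(39,-52,0)),("w kL",w,W(590,240),(39,52,0)),
("t FL",t,T(109,203),(0,36,35)),("t FR",t,T(207,194),(0,-36,35)),("t BR",t,T(200,105),(62,-36,35)),("t BL",t,T(95,115),(62,36,35)),
("s FL",s,S(157,163),(0,36,35)),("s FR",s,S(256,200),(0,-36,35)),("s BR",s,S(318,135),(62,-36,35)),("s BL",s,S(222,92),(62,36,35)),
("s kR",s,S(340,212),(39,-52,0))]
def frame(p):
    x,y,yaw,th=p; 
    Rw=Ro.from_euler("z",yaw).as_matrix()@np.array([[np.cos(th),0,-np.sin(th)],[0,1,0],[np.sin(th),0,np.cos(th)]])
    A=np.array([x,y,.230]); return Rw,A-Rw@np.array([.039,0,0])
def res(p):
    Rw,o=frame(p); return np.concatenate([proj(c,o+Rw@(np.array(q)/1000))-np.array(px) for _,c,px,q in F])
if __name__=="__main__":
    so=least_squares(res,[.77,.135,.12,.35],loss="soft_l1",f_scale=1.0)
    p=so.x; print(p[:2],np.degrees(p[2:])); 
    J=so.jac; print("sd",np.sqrt(np.diag(np.linalg.inv(J.T@J)))*[1000,1000,57.3,57.3])
    for f,e in zip(F,res(p).reshape(-1,2)): print(f[0],e.round(1))
    Rw,o=frame(p); print("window",o)
E
python3 fit.py
```

```text
[0.76927599 0.13929772] [ 6.26903881 23.32992432]
sd [1.10961551 0.64070946 0.75817793 0.87237989]
w BL [-0.5  3. ]
w BR [-1.5  2.8]
w FL [ 0.2 -0.2]
w FR [-4.4 -0.3]
w kR [ 3.7 -0.1]
w kL [-5.1 -0.2]
t FL [-2.9  1.4]
t FR [0.3 0.4]
t BR [-0.8 -0.9]
t BL [-2.5 -0.1]
s FL [-4.5 -2.4]
s FR [-1.6  0.4]
s BR [ 2.1 -4.2]
s BL [-1.8 -4.4]
s kR [-1.3 -0.7]
window [0.73367879 0.13538722 0.21455502]
```

```bash
python3 - <<'E'
import fit
from fit import *
crop(t,245,135,305,180,13,"tz.png",1.6);crop(s,325,115,395,180,11,"sz.png",1.6);crop(w,230,240,380,352,5.3,"wz.png",1.2)
F0=list(F)
def mk(q,i,f):
    q=np.array(q,float)
    if q[2]==35:
        q[1]-=np.sign(q[1])*i; q[0]=q[0]-i if q[0]>30 else q[0]+f
    return q
def res2(p):
    fit.F=[(n,c,px,mk(q,p[4],p[5])) for n,c,px,q in F0]; return fit.res(p[:4])
so=least_squares(res2,[.77,.135,.12,.35,3,0],loss="soft_l1",f_scale=1.0); p=so.x
print(p[:2],np.degrees(p[2:4]),p[4:])
for f,e in zip(F0,res2(p).reshape(-1,2)): print(f[0],e.round(1))
print(frame(p[:4])[1])
E
```

```text
[0.76993766 0.13911814] [ 5.65668416 27.36612652] [1.94635913 4.20787326]
w BL [-2.9  0.9]
w BR [-0.   0.3]
w FL [-2.4  0.2]
w FR [-1.  -0.3]
w kR [ 3.4 -0. ]
w kL [-5.5  0.4]
t FL [-2.2 -0.2]
t FR [-0.9 -0.6]
t BR [-1.4  1.3]
t BL [-1.2  1.5]
s FL [-2.7 -1.9]
s FR [-1.6  0.2]
s BR [ 0.  -3.5]
s BL [-2.1 -3.3]
s kR [-1.1 -0.7]
[0.73547092 0.13570422 0.21207268]
```

View pics/tz.png

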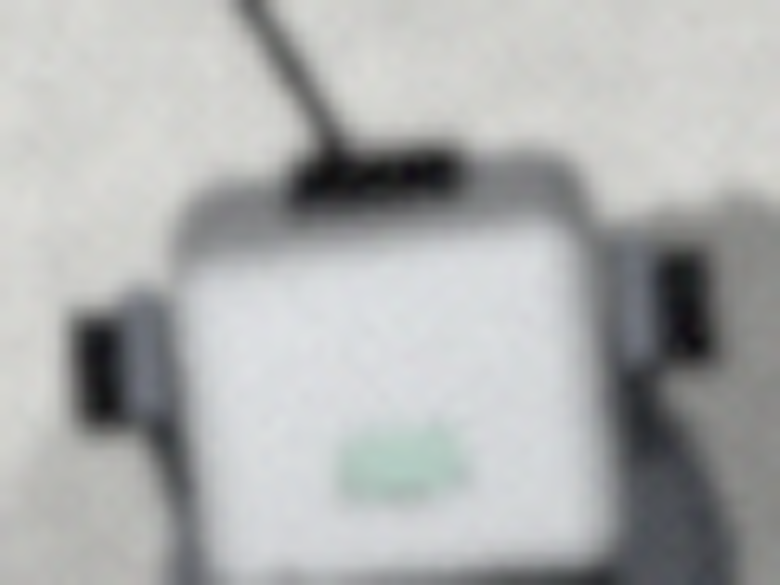

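View pics/sz.png

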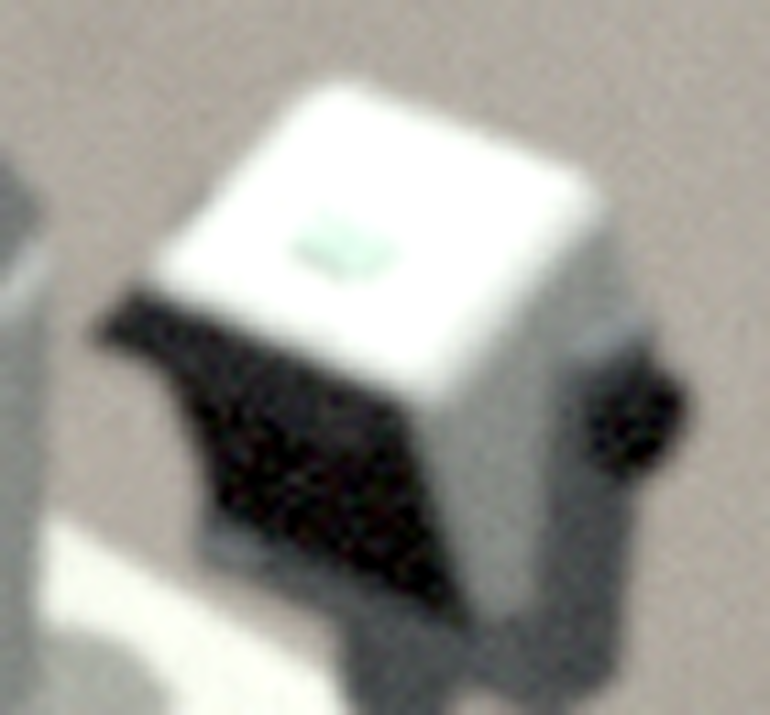

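View pics/wz.png

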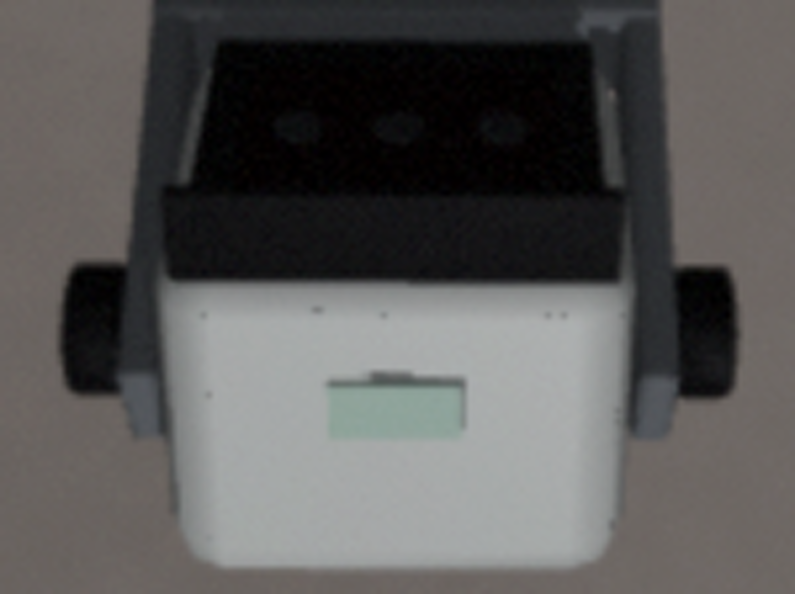

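```bash
python3 - <<'E'
from fit import *
TZ=lambda x,y:(245+x/13,135+y/13); SZ=lambda x,y:(325+x/11,115+y/11); WZ=lambda x,y:(230+x/5.3,240+y/5.3)
def an(n,L,Rr):
    d=L-Rr; print(n,"mid",((L+Rr)/2).round(4),"w",np.linalg.norm(d[:2]).round(4),"yaw",np.degrees(np.arctan2(-d[0],d[1])).round(2))
an("top knobs",onz(t,*TZ(72,372),.23),onz(t,*TZ(712,303),.23))
an("w knobs",onz(w,*WZ(737,332),.23),onz(w,*WZ(62,328),.23))
an("top backedge",onz(t,*TZ(195,260),.26),onz(t,*TZ(570,215),.26))
for n,c,a,b in [("s FR-BR",s,SZ(430,400),SZ(600,195)),("s FL-BL",s,SZ(160,270),SZ(320,85))]:
    m=((np.array(a)+b)/2); P0=onz(s,*m,.258); ob=np.array(b)-a
    for th in [10,15,20,25,30]:
        T_=np.radians(th);ps=np.radians(6.2);d=np.array([np.cos(T_)*np.cos(ps),np.cos(T_)*np.sin(ps),np.sin(T_)])
        q=proj(s,P0+d*.03)-proj(s,P0-d*.03); print(n,th,np.degrees(np.arctan2(q[1],q[0])).round(1),"obs",np.degrees(np.arctan2(ob[1],ob[0])).round(1))
a=SZ(412,420);b=SZ(468,620);ob=np.array(b)-a;P0=onz(s,*((np.array(a)+b)/2),.21)
for th in [10,15,20,25,30]:
    T_=np.radians(th);ps=np.radians(6.2);d=-np.array([-np.sin(T_)*np.cos(ps),-np.sin(T_)*np.sin(ps),np.cos(T_)])
    q=proj(s,P0+d*.03)-proj(s,P0-d*.03); print("front vert",th,np.degrees(np.arctan2(q[1],q[0])).round(1),"obs",np.degrees(np.arctan2(ob[1],ob[0])).round(1))
E
```

```text
top knobs mid [0.7681 0.1377 0.23  ] w 0.1096 yaw 5.97
w knobs mid [0.7691 0.1399 0.23  ] w 0.1123 yaw 6.06
top backedge mid [0.7782 0.1377 0.26  ] w 0.0627 yaw 6.68
s FR-BR 10 -37.1 obs -50.3
s FR-BR 15 -41.2 obs -50.3
s FR-BR 20 -45.0 obs -50.3
s FR-BR 25 -48.4 obs -50.3
s FR-BR 30 -51.6 obs -50.3
s FL-BL 10 -35.4 obs -49.1
s FL-BL 15 -39.8 obs -49.1
s FL-BL 20 -43.8 obs -49.1
s FL-BL 25 -47.5 obs -49.1
s FL-BL 30 -50.9 obs -49.1
front vert 10 87.5 obs 74.4
front vert 15 83.2 obs 74.4
front vert 20 78.5 obs 74.4
front vert 25 73.1 obs 74.4
front vert 30 67.1 obs 74.4
```

```bash
python3 - <<'E'
from h import *
d,v=delta([.71,.43,.47],R_tool(96,40,-84))
E
```

```text
delta mm [-206.7  282.3  165.8] turn [ 5.841e+01 -1.000e-02  6.959e+01] norms 387.2 90.9
```

{"name": "jog_arm", "arguments": {
  "delta_pos": [
    [-17, 24, 14],
    [-34, 47, 28],
    [-52, 71, 41],
    [-69, 94, 55],
    [-86, 118, 69],
    [-103, 141, 83],
    [-121, 165, 97],
    [-138, 188, 110],
    [-155, 212, 124],
    [-172, 235, 138],
    [-190, 259, 152],
    [-207, 282, 166],
    [-207, 282, 166],
    [-207, 282, 166],
    [-207, 282, 166]
  ],
  "turn": [
    [4.9, 0, 5.8],
    [9.7, 0, 11.6],
    [14.6, 0, 17.4],
    [19.5, 0, 23.2],
    [24.3, 0, 29],
    [29.2, 0, 34.8],
    [34, 0, 40.6],
    [39, 0, 46.4],
    [43.8, 0, 52.2],
    [48.7, 0, 58],
    [53.5, 0, 63.8],
    [58.4, 0, 69.6],
    [58.4, 0, 69.6],
    [58.4, 0, 69.6],
    [58.4, 0, 69.6]
  ]
}}

```text
t: 4.85
tcp_pos: [0.7102, 0.4288, 0.4707]
tcp_rot: [3.141, 0.698, 1.676]
wrist_force: [0.9, 1.0, -0.0]
gripper_width: 0.0943
```

```bash
python3 - <<'E'
from h import *
s=r.observe();print(s["t"],s["joints"],s["tcp_pos"],s["tcp_rot"])
c=r.read_camera("wrist"); crop(c,0,0,640,480,1.25,"w3.png",1.5)
np.save("w3.npy",c,allow_pickle=True)
E
```

```text
4.85 [-0.93762809  0.8204784   0.47542924  0.97343139  0.28330165  1.7230316
 -0.44040881] [0.71018783 0.42883765 0.47072591] [3.14113076 0.6977065  1.67561758]
```

View pics/w3.png

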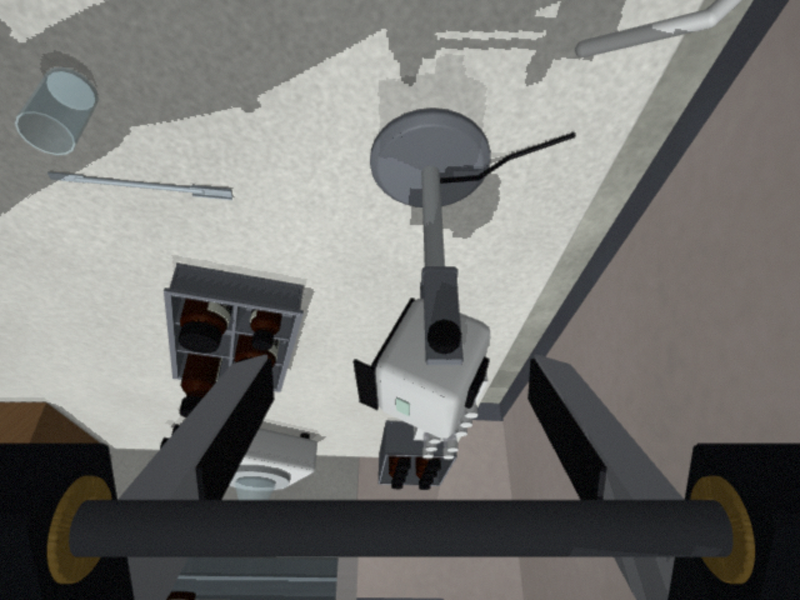

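```bash
python3 - <<'E'
from h import *
c=np.load("w3.npy",allow_pickle=True).item()
crop(c,275,225,405,355,6,"w3z.png",1.6)
E
```

View pics/w3z.png

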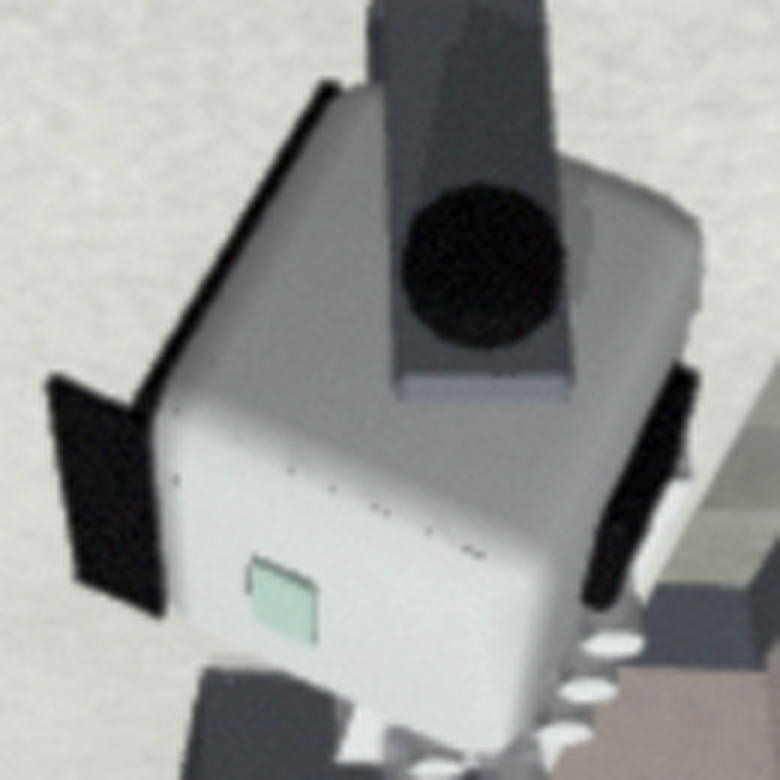

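```bash
python3 - <<'E'
from h import *
from scipy.optimize import brentq
c=np.load("w3.npy",allow_pickle=True).item()
Z=lambda x,y:np.array((275+x/6,225+y/6))
def dirv(k,th,ps=np.radians(6.1)):
    return np.array([np.cos(th)*np.cos(ps),np.cos(th)*np.sin(ps),np.sin(th)]) if k=="x" else np.array([-np.sin(th)*np.cos(ps),-np.sin(th)*np.sin(ps),np.cos(th)])
def ynorm(a,b): 
    o,d1=ray(c,*a);_,d2=ray(c,*b); return np.cross(d1,d2)/np.linalg.norm(np.cross(d1,d2))
for n,k,a,b in [("plate outer","z",(320,85),(138,395)),("plate inner","z",(343,95),(162,398)),("top side edge","x",(290,468),(480,555)),("top far edge","x",(180,608),(480,752)),("sticker","x",(253,556),(316,586)),("sticker2","x",(253,613),(316,644)),("back plate R","z",(697,372),(608,608)),("back plate L","z",(675,370),(585,600)),("visor l","x",(50,375),(135,412))]:
    N=ynorm(Z(*a),Z(*b)); f=lambda th:N@dirv(k,th)
    try: print(n,np.degrees(brentq(f,-.3,1.2)).round(1))
    except Exception as e: print(n,e)
kc=onz(c,*Z(484,266),.23); print("knob",kc)
# knob L at axle + 0.054*y
ps=np.radians(6.1); print("axle est (plane y=+54)",)
o,d=ray(c,*Z(484,266)); yv=np.array([-np.sin(ps),np.cos(ps),0]); A=np.array([.7687,.139,.23]); 
P=o+d*(((A+yv*.054-o)@yv)/(d@yv)); print(P-yv*.054)
# front plate plane location: midpoint of outer edge, in plane y=+30..36 
for h in (.027,.030,.036):
    for p in [(320,85),(343,95),(138,395),(162,398)]:
        o,d=ray(c,*Z(*p)); P=o+d*(((A+yv*h-o)@yv)/(d@yv)); q=P-A; xh=np.array([np.cos(ps),np.sin(ps),0]); 
        for th in (25,): 
            T=np.radians(th); print(h,p,"x_h",(1000*(q@dirv("x",T))).round(1),"z_h",(1000*(q@dirv("z",T))).round(1))
E
```

```text
plate outer 26.2
plate inner 26.9
top side edge 26.9
top far edge 26.9
sticker 27.2
sticker2 27.7
back plate R 23.2
back plate L 23.5
visor l 25.7
knob [0.76425086 0.18871376 0.23      ]
axle est (plane y=+54)
[0.76916057 0.13904922 0.23245502]
0.027 (320, 85) x_h -37.7 z_h -32.9
0.027 (343, 95) x_h -33.8 z_h -32.7
0.027 (138, 395) x_h -39.0 z_h 26.2
0.027 (162, 398) x_h -35.7 z_h 25.2
0.03 (320, 85) x_h -36.9 z_h -30.9
0.03 (343, 95) x_h -33.0 z_h -30.7
0.03 (138, 395) x_h -38.1 z_h 27.6
0.03 (162, 398) x_h -34.9 z_h 26.6
0.036 (320, 85) x_h -35.3 z_h -27.1
0.036 (343, 95) x_h -31.5 z_h -26.9
0.036 (138, 395) x_h -36.4 z_h 30.3
0.036 (162, 398) x_h -33.3 z_h 29.3
```

```bash
python3 - <<'E'
from h import *
R1=R_tool(20,0);P1=np.array([.52,.12,.47])
delta(P1,R1)
delta([.486,-.2326,.40],R_tool(-57,0),P1,R1)
E
```

```text
delta mm [-219.3 -221.3  185.3] turn [26.46 33.78 72.71] norms 362.5 84.4
delta mm [-152.5  319.7   70. ] turn [ 0.  0. 77.] norms 361.1 77.0
```

{"name": "jog_arm", "arguments": {
  "delta_pos": [
    [-20, -20, 17],
    [-40, -40, 34],
    [-60, -60, 51],
    [-80, -80, 67],
    [-100, -101, 84],
    [-120, -121, 101],
    [-140, -141, 118],
    [-160, -161, 135],
    [-179, -181, 152],
    [-199, -201, 168],
    [-219, -221, 185],
    [-219, -221, 185],
    [-219, -221, 185]
  ],
  "turn": [
    [2.4, 3.1, 6.6],
    [4.8, 6.1, 13.2],
    [7.2, 9.2, 19.8],
    [9.6, 12.3, 26.4],
    [12, 15.4, 33],
    [14.4, 18.4, 39.7],
    [16.8, 21.5, 46.3],
    [19.2, 24.6, 52.9],
    [21.6, 27.6, 59.5],
    [24.1, 30.7, 66.1],
    [26.5, 33.8, 72.7],
    [26.5, 33.8, 72.7],
    [26.5, 33.8, 72.7]
  ]
}}

```text
t: 6.2
tcp_pos: [0.5194, 0.1203, 0.4703]
tcp_rot: [-3.139, -0.002, 0.349]
wrist_force: [-0.2, 1.1, -0.5]
gripper_width: 0.0942
```

{"name": "jog_arm", "arguments": {
  "delta_pos": [
    [-15, 32, 7],
    [-30, 64, 14],
    [-45, 96, 21],
    [-60, 128, 28],
    [-75, 160, 35],
    [-90, 192, 42],
    [-106, 224, 49],
    [-122, 256, 56],
    [-137, 288, 63],
    [-152, 320, 70],
    [-152, 320, 70],
    [-152, 320, 70],
    [-152, 320, 70]
  ],
  "turn": [
    [0, 0, 7.7],
    [0, 0, 15.4],
    [0, 0, 23.1],
    [0, 0, 30.8],
    [0, 0, 38.5],
    [0, 0, 46.2],
    [0, 0, 53.9],
    [0, 0, 61.6],
    [0, 0, 69.3],
    [0, 0, 77],
    [0, 0, 77],
    [0, 0, 77],
    [0, 0, 77]
  ],
  "claw": -0.3
}}

```text
t: 7.5
tcp_pos: [0.4875, -0.23, 0.3993]
tcp_rot: [3.141, 0.001, -0.991]
wrist_force: [0.7, 1.8, -0.1]
gripper_width: 0.0605
```

```bash
python3 - <<'E'
from h import *
s=r.observe();print(s["t"],s["joints"],s["tcp_pos"],s["tcp_rot"],s["gripper_width"])
c=r.read_camera("wrist"); crop(c,0,0,640,480,1.25,"w4.png",1.7)
np.save("w4.npy",c,allow_pickle=True)
E
```

```text
7.5 [-0.51254047  0.33523547  1.0353138   1.95697365 -0.33525341  1.03507963
 -1.88872458] [ 0.48752572 -0.22999289  0.39925789] [ 3.14115719e+00  7.54067337e-04 -9.91492325e-01] 0.060542958135126425
```

View pics/w4.png

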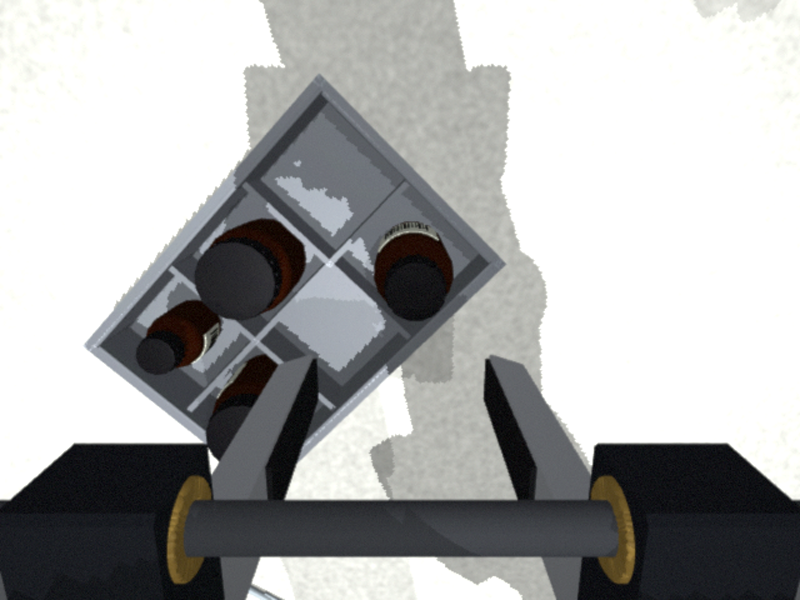

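```bash
python3 - <<'E'
from h import *
c=np.load("w4.npy",allow_pickle=True).item()
crop(c,285,165,375,265,6,"w4z.png",1.8)
P=onz(c,415/1.25,291/1.25,.116); print(P)
E
```

```text
[ 0.48740912 -0.24373993  0.116     ]
```

View pics/w4z.png

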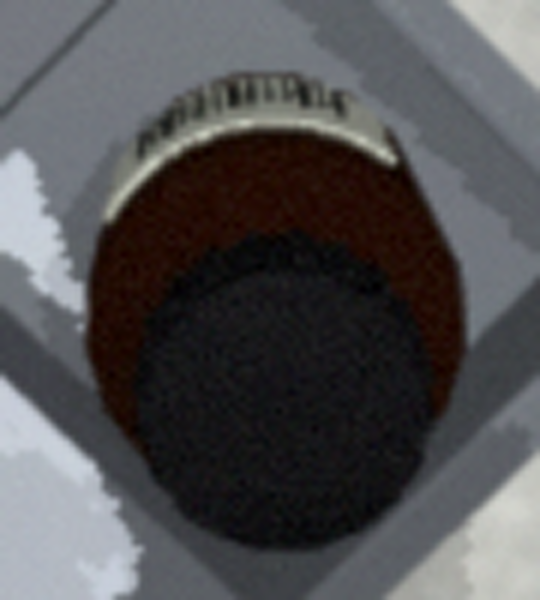

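```bash
python3 - <<'E'
from h import *
c=np.load("w4.npy",allow_pickle=True).item(); t=r.read_camera("top")
Z=lambda x,y:(285+x/6,165+y/6)
C=onz(c,*Z(284.5,410),.116); print("wrist cap",C)
crop(t,415,265,455,305,15,"tt.png",2.2)
L=onz(c,*Z(107,218),.0635);R=onz(c,*Z(393,163),.0635);M=onz(c,*Z(275,125),.0635)
pts=[onz(c,*Z(*p),.0635)[:2] for p in [(107,218),(135,182),(175,150),(220,131),(275,125),(330,130),(365,145),(393,163)]]
pts=np.array(pts); A=np.c_[2*pts,np.ones(len(pts))]; s=np.linalg.lstsq(A,(pts**2).sum(1),rcond=None)[0]; print("circle",s[:2],np.sqrt(s[2]+s[:2]@s[:2]))
for cen in (C[:2],s[:2]):
    a=[np.degrees(np.arctan2(*(q[:2]-cen)[::-1])).round(1) for q in (L,R)]; print(a,np.mean(a),[np.linalg.norm(q[:2]-cen).round(4) for q in (L,R,M)])
E
```

```text
wrist cap [ 0.48698882 -0.24359223  0.116     ]
circle [ 0.48623716 -0.24269922] 0.02466608633987839
[np.float64(4.3), np.float64(-95.6)] -45.65 [np.float64(0.024), np.float64(0.0238), np.float64(0.0233)]
[np.float64(2.1), np.float64(-93.7)] -45.800000000000004 [np.float64(0.0247), np.float64(0.0246), np.float64(0.0245)]
```

View pics/tt.png

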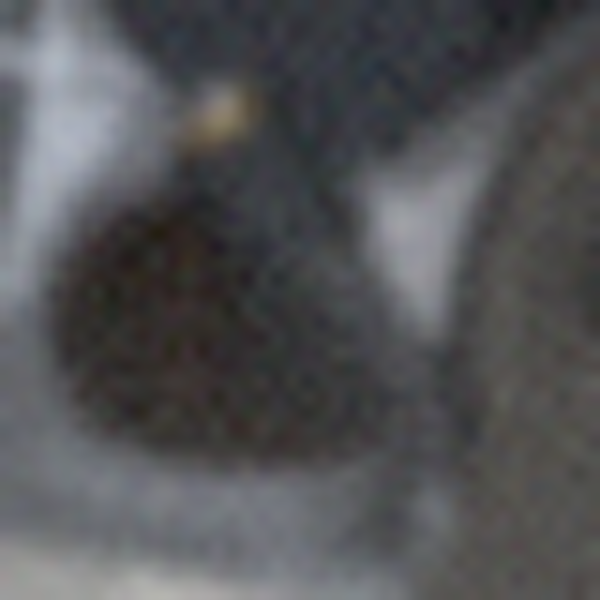

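```bash
python3 - <<'E'
from h import *
s=r.observe();print(s["t"],s["tcp_pos"],s["qvel"])
delta([.4868,-.2432,.31],R_tool(-45.7,0))
E
```

```text
7.6 [ 0.48747322 -0.22993739  0.39940042] [ 1.66239776e-03 -1.79709588e-03  4.95231640e-03  5.74424849e-05
 -7.27291564e-04  3.17734127e-04 -2.68449298e-03]
delta mm [10.8  7.8 89.4] turn [-1.000e-02  4.000e-02 -1.113e+01] norms 90.4 11.1
```

{"name": "jog_arm", "arguments": {
  "delta_pos": [
    [5, 4, 10],
    [11, 8, 30],
    [11, 8, 55],
    [11, 8, 78],
    [11, 8, 89],
    [11, 8, 89],
    [11, 8, 89]
  ],
  "turn": [
    [0, 0, -5.5],
    [0, 0, -11.1],
    [0, 0, -11.1],
    [0, 0, -11.1],
    [0, 0, -11.1],
    [0, 0, -11.1],
    [0, 0, -11.1]
  ]
}}

```text
t: 8.3
tcp_pos: [0.4865, -0.2447, 0.3111]
tcp_rot: [3.141, -0.0, -0.801]
wrist_force: [-0.5, -0.4, 0.0]
gripper_width: 0.061
```

```bash
python3 - <<'E'
from h import *
s=r.observe();print(s["t"],s["tcp_pos"],s["tcp_rot"],s["gripper_width"])
c=r.read_camera("wrist"); crop(c,160,100,480,340,2.5,"w5.png",1.8)
np.save("w5.npy",c,allow_pickle=True)
delta([.4868,-.2432,.286],R_tool(-45.7,0))
E
```

```text
8.3 [ 0.48650732 -0.24466548  0.31105561] [ 3.14144922e+00 -1.09613591e-04 -8.00762582e-01] 0.060962120057393106
delta mm [-1.  -1.2 25.3] turn [-0.01 -0.03 -0.18] norms 25.3 0.2
```

View pics/w5.png

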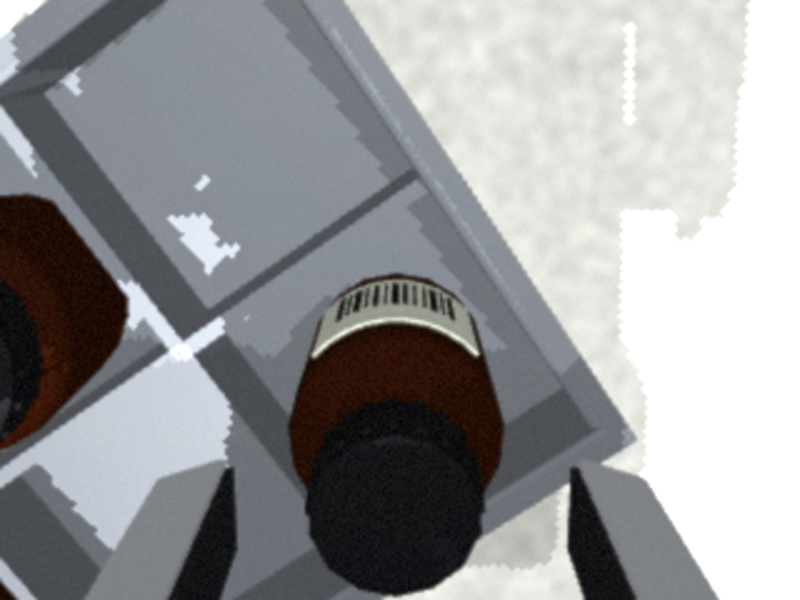

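```bash
python3 - <<'E'
from h import *
c=np.load("w5.npy",allow_pickle=True).item()
Z=lambda x,y:(160+x/2.5,100+y/2.5)
C=onz(c,*Z(396,515),.116); print(C)
L,R=[onz(c,*Z(*p),.0635) for p in ((314,357),(479,355))]
for cen in (C[:2],np.array([.4868,-.2432])):
  a=[np.degrees(np.arctan2(*(q[:2]-cen)[::-1])).round(1) for q in (L,R)]; print(a,np.mean(a))
E
```

```text
[ 0.4871729  -0.24401144  0.116     ]
[np.float64(5.4), np.float64(-95.9)] -45.25
[np.float64(3.4), np.float64(-94.9)] -45.75
```

{"name": "jog_arm", "arguments": {
  "delta_pos": [
    [-0.5, -1, 8],
    [-0.5, -1, 17],
    [-0.5, -1, 25],
    [-0.5, -1, 25],
    [-0.5, -1, 25]
  ],
  "turn": [
    [0, 0, 0],
    [0, 0, 0],
    [0, 0, 0],
    [0, 0, 0],
    [0, 0, 0]
  ]
}}

```text
t: 8.85
tcp_pos: [0.4864, -0.2439, 0.285]
tcp_rot: [3.141, 0.001, -0.802]
wrist_force: [-0.2, 0.5, 0.6]
gripper_width: 0.061
```

{"name": "jog_arm", "arguments": {
  "delta_pos": [
    [0, 0, 0],
    [0, 0, 0],
    [0, 0, 0],
    [0, 0, 0],
    [0, 0, 0],
    [0, 0, 0],
    [0, 0, 0]
  ],
  "turn": [
    [0, 0, 0],
    [0, 0, 0],
    [0, 0, 0],
    [0, 0, 0],
    [0, 0, 0],
    [0, 0, 0],
    [0, 0, 0]
  ],
  "claw": 1,
  "grip_force": 30
}}

```text
t: 9.55
tcp_pos: [0.4866, -0.2437, 0.2854]
tcp_rot: [3.141, 0.0, -0.801]
wrist_force: [-0.3, 0.5, 2.8]
gripper_width: 0.0311
```

```bash
python3 - <<'E'
from h import *
s=r.observe();print(s["t"],s["tcp_pos"],s["tcp_rot"],s["gripper_width"],s["wrist_force"])
E
```

```text
9.55 [ 0.48657457 -0.24370784  0.28536169] [ 3.14132718e+00  3.28116926e-04 -8.01428574e-01] 0.0311385008935442 [-0.32728656  0.53578617  2.79254508]
```

{"name": "jog_arm", "arguments": {
  "delta_pos": [
    [0, 0, -3],
    [0, 0, -10],
    [0, 0, -25],
    [0, 0, -45],
    [0, 0, -70],
    [0, 0, -95],
    [0, 0, -115],
    [0, 0, -127],
    [0, 0, -130],
    [0, 0, -130],
    [0, 0, -130]
  ],
  "turn": [
    [0, 0, 0],
    [0, 0, 0],
    [0, 0, 0],
    [0, 0, 0],
    [0, 0, 0],
    [0, 0, 0],
    [0, 0, 0],
    [0, 0, 0],
    [0, 0, 0],
    [0, 0, 0],
    [0, 0, 0]
  ]
}}

```text
t: 10.65
tcp_pos: [0.4864, -0.2435, 0.4146]
tcp_rot: [3.141, 0.001, -0.801]
wrist_force: [1.0, -0.2, -1.1]
gripper_width: 0.0314
```

```bash
python3 - <<'E'
from h import *
s=r.observe();print(s["t"],s["tcp_pos"],s["tcp_rot"],s["gripper_width"],s["wrist_force"],s["joints"])
c=r.read_camera("wrist"); crop(c,220,150,420,300,4,"w6.png",1.8)
np.save("w6.npy",c,allow_pickle=True)
c=r.read_camera("side"); crop(c,340,200,500,440,2.5,"s6.png",1.8)
E
```

```text
10.65 [ 0.4864046  -0.24349902  0.41458042] [ 3.14058338e+00  1.37365139e-03 -8.01349035e-01] 0.031364613420530756 [ 0.99478356 -0.17603454 -1.05872213] [-0.46409253  0.30750695  0.9958272   1.92850168 -0.29435318  1.06263611
 -1.71567174]
```

View pics/w6.png

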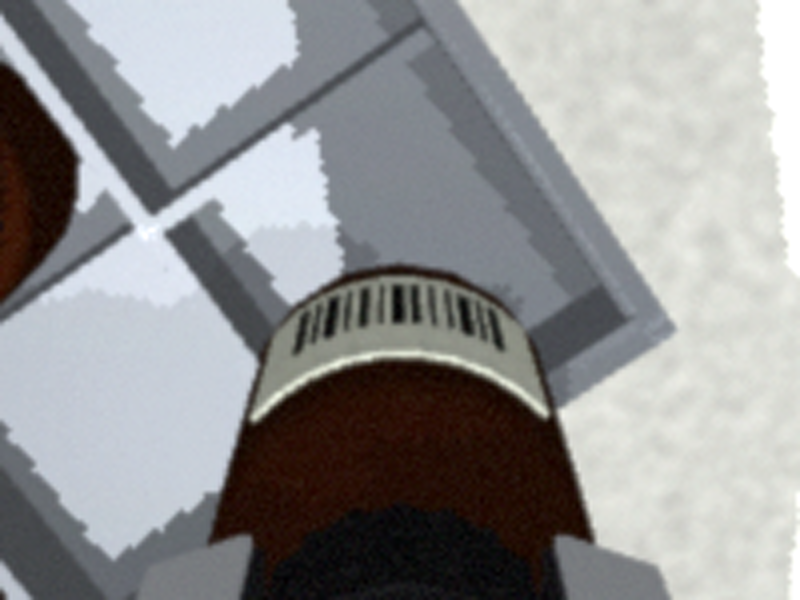

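View pics/s6.png

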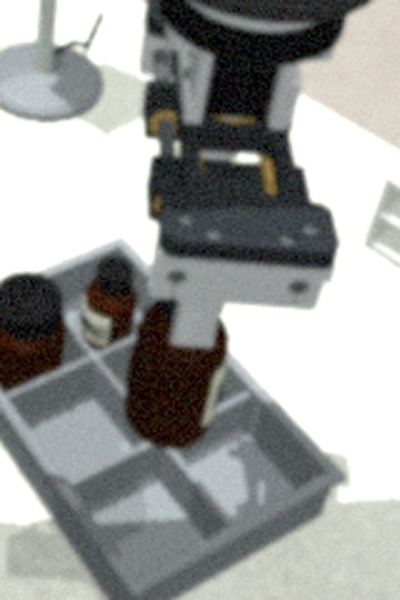

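```bash
python3 - <<'E'
from h import *
c=np.load("w6.npy",allow_pickle=True).item(); s=r.observe()
R=Ro.from_euler("xyz",s["tcp_rot"]).as_matrix(); P=np.array(s["tcp_pos"])
for a in (-49,0,49):
    for h in (59.5,16.5):
        q=np.array([.024*np.cos(np.radians(a)),.024*np.sin(np.radians(a)),.180+(101.4-h)/1000])
        u=proj(c,P+R@q); print(a,h,((u-[220,150])*4).round(0))
# final pose
A=np.array([.769,.139,.230]);th=np.radians(26.5);ps=np.radians(6.1)
x=np.array([np.cos(th)*np.cos(ps),np.cos(th)*np.sin(ps),np.sin(th)]);z=np.array([-np.sin(th)*np.cos(ps),-np.sin(th)*np.sin(ps),np.cos(th)]);y=np.cross(z,x)
W=A-.039*x; axis=W-.114*x; T=axis+(.1014-.038+.180)*z; Rf=np.stack([x,-y,-z],1)
print("win",W,"tcp",T); np.savez("goal.npz",T=T,R=Rf,W=W)
R1=R_tool(-20,0);P1=np.array([.50,-.02,.43]);delta(P1,R1);delta(T-.05*x+.02*z,Rf,P1,R1)
E
```

```text
-49 59.5 [259. 419.]
-49 16.5 [282. 334.]
0 59.5 [404. 355.]
0 16.5 [403. 280.]
49 59.5 [548. 419.]
49 16.5 [524. 334.]
win [0.73429518 0.13529112 0.21259829] tcp [0.5248607  0.11290904 0.37955876]
delta mm [-151.2 -165.3  -15.5] turn [  0.06   0.1  -25.93] norms 224.6 25.9
delta mm [ -70.3 -109.8   54.9] turn [  6.04  26.04 -25.63] norms 141.4 37.0
```

{"name": "jog_arm", "arguments": {
  "delta_pos": [
    [-8, -8, -1],
    [-22, -25, -2],
    [-40, -45, -4],
    [-60, -66, -6],
    [-80, -88, -8],
    [-100, -110, -10],
    [-120, -132, -12],
    [-137, -150, -14],
    [-148, -162, -15],
    [-151, -165, -15],
    [-151, -165, -15]
  ],
  "turn": [
    [0, 0, -1.5],
    [0, 0, -4],
    [0, 0, -7],
    [0, 0, -10.5],
    [0, 0, -14],
    [0, 0, -17],
    [0, 0, -20.5],
    [0, 0, -23.5],
    [0, 0, -25.5],
    [0, 0, -26],
    [0, 0, -26]
  ]
}}

```text
t: 11.85
tcp_pos: [0.5, -0.0204, 0.4301]
tcp_rot: [3.141, 0.001, -0.347]
wrist_force: [1.3, 0.1, -1.8]
gripper_width: 0.0314
```

```bash
python3 - <<'E'
from h import *
g=np.load("goal.npz"); s=r.observe(); print(s["t"],s["tcp_pos"],s["joints"],s["gripper_width"])
x=g["R"][:,0];z=-g["R"][:,2]
delta(g["T"]-.05*x+.02*z,g["R"])
E
```

```text
11.85 [ 0.50000155 -0.0204304   0.43012839] [-0.86969561  0.1358991   0.87111326  1.99558883 -0.11875874  1.06206551
 -1.86325102] 0.03141275226678434
delta mm [ -70.2 -110.3   55. ] turn [  6.03  26.09 -25.54] norms 141.9 37.0
```

{"name": "jog_arm", "arguments": {
  "delta_pos": [
    [-4, -6, 3],
    [-12, -19, 9],
    [-22, -34, 17],
    [-33, -51, 25],
    [-44, -69, 34],
    [-54, -85, 42],
    [-62, -98, 49],
    [-68, -107, 53],
    [-70, -110, 55],
    [-70, -110, 55],
    [-70, -110, 55]
  ],
  "turn": [
    [0.3, 1.4, -1.4],
    [1, 4.5, -4.3],
    [1.9, 8.1, -7.9],
    [2.8, 12.2, -11.9],
    [3.8, 16.3, -16],
    [4.7, 20.1, -19.7],
    [5.4, 23.2, -22.7],
    [5.9, 25.3, -24.8],
    [6, 26.1, -25.5],
    [6, 26.1, -25.5],
    [6, 26.1, -25.5]
  ]
}}

```text
t: 12.95
tcp_pos: [0.472, 0.1058, 0.3754]
tcp_rot: [3.141, -0.462, 0.103]
wrist_force: [-0.1, -0.0, -1.7]
gripper_width: 0.0309
```

```bash
python3 - <<'E'
from h import *
g=np.load("goal.npz"); s=r.observe(); print(s["t"],s["tcp_pos"],s["joints"],s["gripper_width"])
delta(g["T"],g["R"])
c=r.read_camera("wrist"); crop(c,0,0,640,480,1.25,"w7.png",1.8)
c=r.read_camera("side"); crop(c,260,80,440,260,4,"s7.png",1.8)
E
```

```text
12.95 [0.47204679 0.10577845 0.37542284] [-1.09151004  0.01943887  0.71731468  2.24766824  0.25420481  0.44525747
 -2.05066531] 0.030915633645194323
delta mm [49.5 -1.7 20. ] turn [ 0.11  0.03 -0.17] norms 53.5 0.2
```

View pics/w7.png

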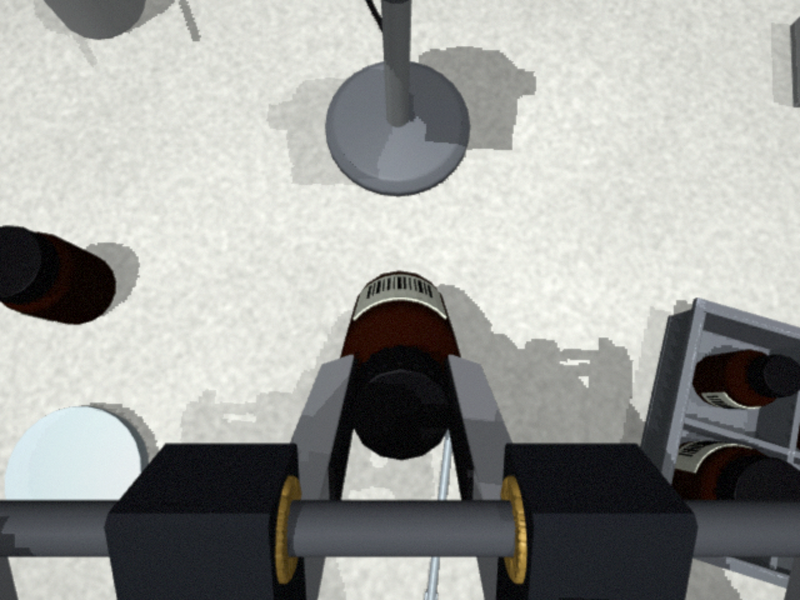

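View pics/s7.png

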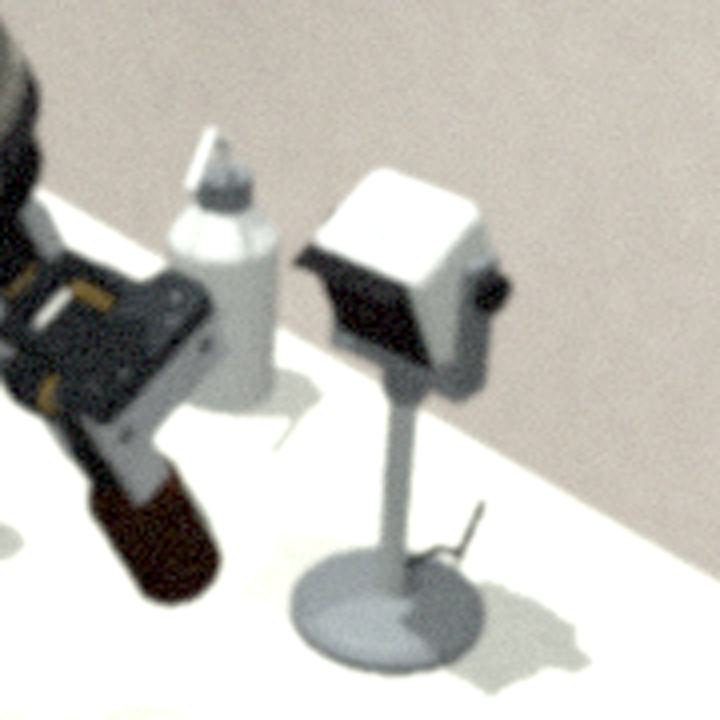

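{"name": "jog_arm", "arguments": {
  "delta_pos": [
    [3, 0, 1],
    [10, 0, 4],
    [20, -1, 8],
    [30, -1, 12],
    [40, -1.5, 16],
    [47, -1.7, 19],
    [49.5, -1.7, 20],
    [49.5, -1.7, 20],
    [49.5, -1.7, 20],
    [49.5, -1.7, 20],
    [49.5, -1.7, 20]
  ],
  "turn": [
    [0, 0, 0],
    [0, 0, 0],
    [0, 0, 0],
    [0, 0, 0],
    [0, 0, 0],
    [0, 0, -0.2],
    [0, 0, -0.2],
    [0, 0, -0.2],
    [0, 0, -0.2],
    [0, 0, -0.2],
    [0, 0, -0.2]
  ]
}}

```text
t: 14.15
tcp_pos: [0.5242, 0.1141, 0.3796]
tcp_rot: [3.14, -0.463, 0.109]
wrist_force: [0.7, 0.3, -1.8]
gripper_width: 0.0313
```

```bash
python3 - <<'E'
from h import *
g=np.load("goal.npz"); s=r.observe(); print(s["t"],s["tcp_pos"],s["gripper_width"],abs(s["qvel"]).max(),s["wrist_force"])
delta(g["T"],g["R"])
c=r.read_camera("wrist"); crop(c,220,150,420,300,4,"w8.png",1.8)
np.save("w8.npy",c,allow_pickle=True)
c=r.read_camera("side"); crop(c,280,90,430,230,5,"s8.png",1.8);np.save("s8.npy",c,allow_pickle=True)
c=r.read_camera("top"); crop(c,230,120,430,270,4,"t8.png",1.8);np.save("t8.npy",c,allow_pickle=True)
E
```

```text
14.15 [0.52422908 0.11408433 0.37956163] 0.03127142512409543 0.0021769535866995467 [ 0.70309504  0.28522292 -1.77823333]
delta mm [0.4 1.2 0.2] turn [ 0.02 -0.02  0.16] norms 1.3 0.2
```

View pics/w8.png

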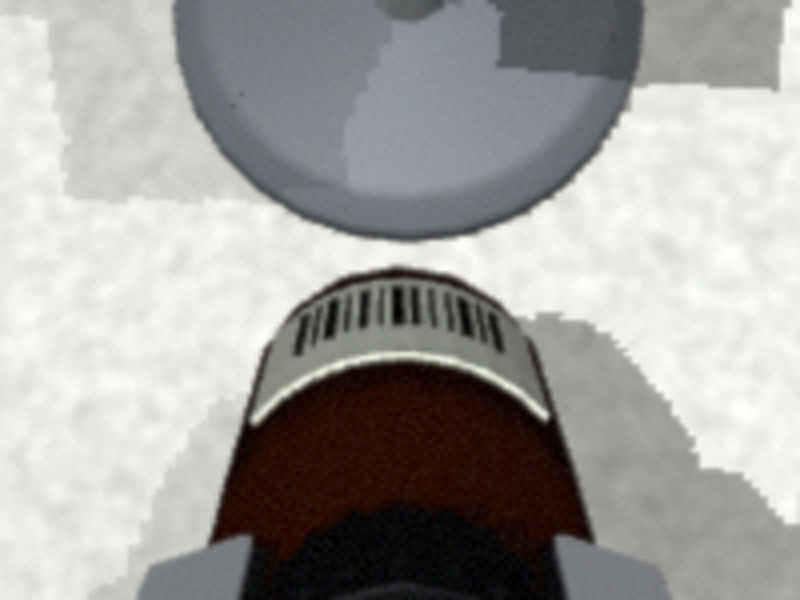

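View pics/s8.png

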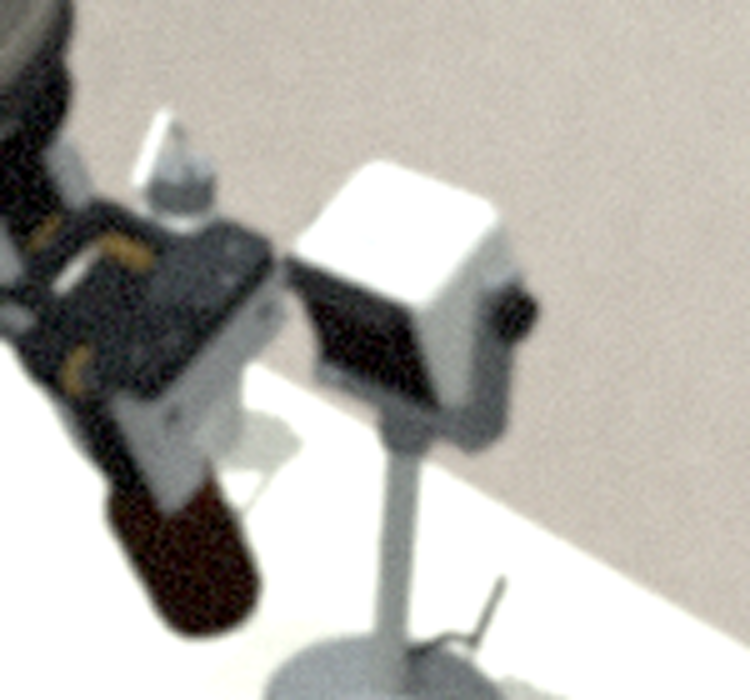

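View pics/t8.png

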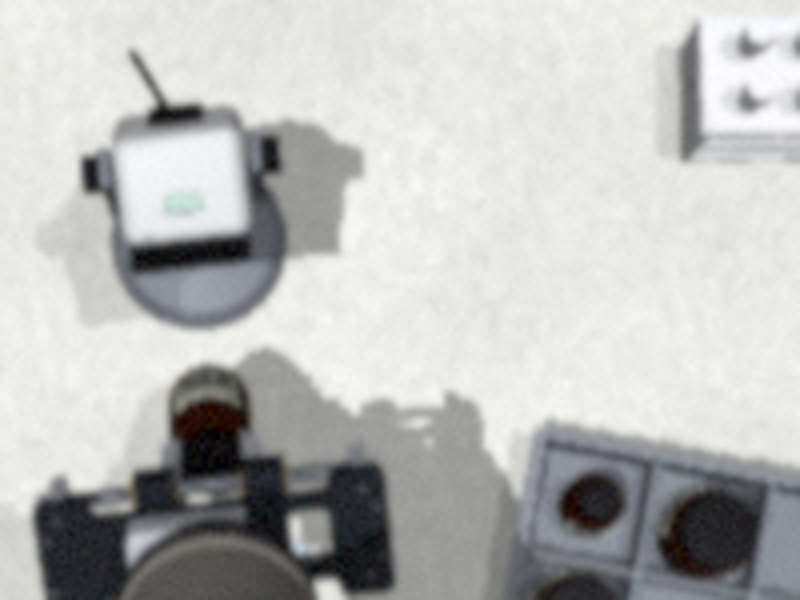

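{"name": "jog_arm", "arguments": {
  "delta_pos": [
    [0.2, 0.6, 0.1],
    [0.4, 1.2, 0.2],
    [0.4, 1.2, 0.2],
    [0.4, 1.2, 0.2],
    [0.4, 1.2, 0.2]
  ],
  "turn": [
    [0, 0, 0],
    [0, 0, 0.2],
    [0, 0, 0.2],
    [0, 0, 0.2],
    [0, 0, 0.2]
  ]
}}

```text
t: 14.8
tcp_pos: [0.525, 0.113, 0.3795]
tcp_rot: [3.141, -0.463, 0.106]
wrist_force: [0.8, 0.1, -0.7]
gripper_width: 0.0315
```

```bash
python3 - <<'E'
from h import *
from scipy.optimize import brentq
g=np.load("goal.npz"); s=r.observe(); print(s["t"],s["tcp_pos"],s["gripper_width"],abs(s["qvel"]).max(),s["wrist_force"])
delta(g["T"],g["R"])
R=Ro.from_euler("xyz",s["tcp_rot"]).as_matrix();P=np.array(s["tcp_pos"])
lab=P+R@np.array([.024,0,.180+.1014-.038]); x=g["R"][:,0]
d=g["W"]-lab; print("label->window along x",d@x,"lateral",np.linalg.norm(d-x*(d@x)))
c=r.read_camera("side"); crop(c,295,175,340,225,14,"s9.png",3)
# expected silhouettes of the bottle body in the side view
o=np.array(c["extrinsics"])[:3,3]; axp=P+R@np.array([0,0,.2]); a=-R[:,2]; v=o-axp; v-=a*(v@a); v/=np.linalg.norm(v); n=np.cross(a,v)
for sg in (-1,1):
    print(sg,[((proj(c,P+R@np.array([0,0,.180+(101.4-h)/1000])+sg*.024*n)-[295,175])*14).round(0) for h in (65,3)])
E
```

```text
14.8 [0.52501196 0.11296669 0.37948191] 0.031541609899447674 0.002258157850901836 [ 0.79698947  0.12635464 -0.74213267]
delta mm [-0.1  0.  -0.1] turn [ 0.03 -0.02 -0.04] norms 0.2 0.1
label->window along x 0.08982792690141776 lateral 0.00018093050105558265
-1 [array([ 99., 284.]), array([237., 531.])]
1 [array([407., 123.]), array([529., 379.])]
```

View pics/s9.png

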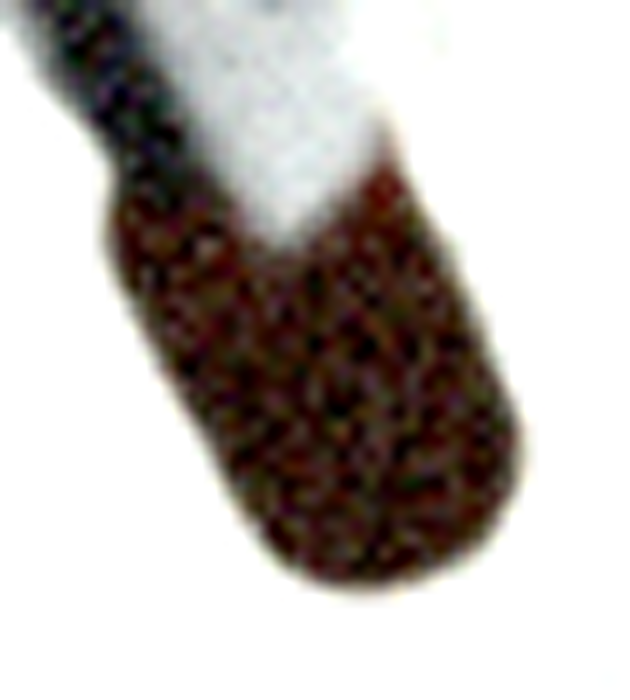

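```bash
python3 - <<'E'
from station import r
print(r.close_job()); s=r.observe(); print(s["t"],s["tcp_pos"],s["gripper_width"])
E
```

```text
the job is handed in; nothing more can be done
None
the job is handed in; nothing more can be done
```

I lifted the tall amber bottle out of the tray by its black cap and handed the job in with it still held at the reader, at about 15 s on the robot's clock.

**Reader, as measured:** the head is turned about 6° and tipped about 26.5° down. Most edge readings in the side-on view fell between 25.7° and 27.7°. The plate at the back of the head gave about 23°, and I discounted it. The knob span came out as 110–112 mm instead of the stated 104 mm, so I used only the middle of the knobs.

**Final pose:**
- The label sits 89.8 mm in front of the window and within 0.2 mm of its centre line. That is calculated from the measured arm pose and my estimate of the reader, so its true accuracy is about 2 mm and 1–2°.
- In the wrist view the label is symmetric and has not shifted in the grip.
- In the side view the bottle's outline matches the expected lean within 1–2° and about 2 pixels.
- The arm was still, the cap was gripped at 31.5 mm opening with 30 N, and wrist forces stayed low, so I saw no sign of contact.
- In the last pictures the bottle hangs clear, the reader and neighbouring bottles look unmoved, and the rest of the bench was not checked item by item.

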